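Open the photometer's sample well

ROBOT

A 6-joint arm with a two-finger parallel gripper is mounted at the origin on the work surface. World frame = base frame: x ahead of the robot, y to its left, z up, the work surface at z = 0. Lengths are in mm, angles in degrees, forces in N, time in s.
With the tool pointing down it reaches from about 350 to 975 mm from the base axis. Payload 4.9 kg.
Tool frame: the origin (TCP) lies between the finger pads; the fingertips stand 25 mm ahead of it and the grasp point (between the pads) lies 6 mm ahead of it; z points along the fingers, y is the direction in which the jaws open and shut (so a half turn about z gives the same grasp; the last joint's range is limited). The gripper opens to 85 mm and grips with 20 to 120 N. Pads are 22 mm wide; open, the fingers measure 114 mm over their backs; the gripper's body (76 mm by 85 mm) begins 54 mm behind the grasp point. The pads swing forward as they close: fully open they stand 13 mm farther back than shut.
Start: joints at [62.452, 3.019, 92.412, -0, 84.569, -6.818], TCP at [221.213, 584.522, 235.704] pointing down, gripper open.
Joint ranges: [-172.51, 172.51], [-57.92, 126.97], [3.15, 148.05], [-58.71, 238.71], [5.1, 150.11], [-179.66, 179.66]. Speed limits (degrees/s): [147.25, 147.25, 180, 180, 180, 180].

INTERFACE

Orientations are given as [roll, pitch, yaw] about the fixed x, y, z axes, in that order (R = Rz(yaw) Ry(pitch) Rx(roll)).
In Python, from workcell import status, vision, workorder gives the robot as it stands. The module is installed in compiled form; this text tells all that it offers.
- The arm moves only by the tool servo_tool, never from a script. Its argument "increments" is text: rows parted by semicolons, each of 5 numbers parted by spaces: the shift along the tool's x, y, z in m, then the turn about the tool's z in degrees, then the finger opening in m, from 0 to 0.0854. A call has exactly 5 rows; each row shifts and turns the commanded pose from where the row before left it, along the tool's axes as they then stand; what a row does not reach is not made up. A row lasts 1/8 s, in which the tool goes at most 62.5 mm and 10.7 degrees, less where a joint would pass 70% of its speed; a pose out of reach is approached as far as the arm can. A call is refused whole if a number of a shift passes 0.0625 or a number of a turn 10.7, either way. A call with a gripper value outside its range is refused whole. The fingers move at their own pace and stop on an object; "newtons" is the grip in N (left out, the last holds). Time passes only in rows, so rows that do not move let the fingers close, or fill a call up. It gives the time, the measured TCP pose, the force and the opening at its end, in the units of the state.
- status.sense(): the state, without advancing time (a new reading comes with each control period).
- vision.camera(name): name is "side" or "top" or "wrist"; returns (picture, depth): 480x640x3 uint8, red, green, blue; 480x640 float32, mm along the optical axis (not along the pixel's ray), 0 where there is no reading.
- vision.camera_params(name): a dict with "fx", "fy", "cx", "cy" (pixels), "k1" (the pictures are not rectified: a ray, as slopes to the right and down, at radius r is drawn at 1 + k1 r^2 times it, then the intrinsics apply), "R" (3x3) and "t" (3): a world point X has camera coordinates R X + t; the wrist camera has in their place "mount" (4x4, takes a point from camera to tool coordinates, whose origin is the TCP and whose axes are the flange's). Camera axes: x right, y down, z forward; pixel columns grow to the right and rows downward; lengths in mm; the calibration is good to about 2 mm. A picture is of the moment at which its call begins: read the wrist's pose just before it. camera_params takes no time and is no camera call.
- workorder.finish_job(): hands the job in, once; it reports no verdict.
The state is a dict: "clock": time; "joint_positions": joint angles; "qvel": joint speeds; "joint_torque": joint torques, N m; "tool_pos": TCP position; "tcp_rot": TCP orientation; "ft_force": force on the tool from outside, world axes, zero at the start; "torque": the same for the moment, N m; "gripper_width": finger opening in mm.
Only numpy, scipy, OpenCV 4.12 (cv2) and the standard library are available. Lean on these libraries where they do the work, as an engineer would, in place of code of your own. Each camera call takes 0.05 s, during which the arm holds its last target.

TASK

On the small white photometer, press the dark snap tab fully in, flush with the deck, then push the released cover off its seat by its rib, along the deck past the tab, until the sample well is completely uncovered. Use the fingertips only: do not lift or tip the cover, leave it lying flat on the deck between the rails, and leave everything else where it is.

Things in the scene. Friction and masses are not known exactly. Their poses are not given: they have to be found in the camera images.
- photometer: White compact photometer, fixed, 220 (x) x 260 (y) mm. Origin on the bench surface; x to its rear, y along the cover's slide path towards the open end, z up. Flat deck 80 mm above the bench; hump along the rear (x = 78..130 mm), top at 100 mm. Two guide rails 8 mm high, 4 mm thick, along y at x = -58 and +58 mm. All the work lies at x = 0.
- well (a point): Centre of the mouth of the sample well, a black opening 80 (x) x 70 (y) mm in the deck, at deck level; at (0, -55, 80) mm in the photometer's frame. Hidden under the cover at the start.
- cover: Dark grey loose cover plate, 110 (x) x 90 (y) mm, top 13 mm above the deck, 0.13 to 0.25 kg, on two side runners 5 mm high between the rails; an upright rib across its top. Origin: centre of its underside; axes as the photometer's. Seated at y = -55 mm in the photometer's frame, 2 mm from back stop and tab. It slides off towards +y over the pressed-in tab: well uncovered after 80 mm, end stop after about 107 mm.
- rib (a point): Centre of the push rib on the cover, 60 mm (x) x 10 mm (y, the push direction) x 18 mm tall; the point is over the cover's origin, 22 mm above the deck; the rib's top is 31 mm above the deck.
- end_stop (a point): Middle of the top of the fixed end stop, a white bar 10 mm high across the deck; its face towards the cover is at y = +97 mm in the photometer's frame. A like bar, the back stop, stands behind the seated cover (face at y = -102 mm).
- snap_tab (a joint): Travel of the snap tab, m: 0 = out, standing 16 mm above the deck and blocking the cover; 0.017 = in, 1 mm below the deck. Pressing straight down takes about 4 N; it stays wherever it is left, so press until it is level with the deck. The cover clears it only when it stands less than 5 mm above the deck (travel above 0.012).
- tab_top (a point): Centre of the top of the dark grey snap tab, 40 (x) x 34 (y) mm, next to the cover's +y edge, at (0, 9) mm in the photometer's frame, 96 mm above the bench while out.
- vial_mid (a point): small amber vial, 20 mm across, 38 mm tall, standing on the photometer's front strip; bystander, point at its centre, half-way up.
- case_mid (a point): flat black case 32 x 55 x 16 mm, lying on the photometer's rear hump; bystander, point at its centre, half-way up.
- beaker_mid (a point): glass beaker, 56 mm across, 65 mm tall, beside the photometer; bystander, point at its centre, half-way up.
- mouse_mid (a point): dark grey computer mouse, 100 x 58 x 32 mm, in front of the photometer; bystander, point at its centre, half-way up.
- reagent_mid (a point): amber bottle, 64 mm across, 110 mm tall; bystander, point at its centre, half-way up.
- jar_mid (a point): white jar, 72 mm across, 75 mm tall; bystander, point at its centre, half-way up.
- tray_mid (a point): grey divided tray, 100 x 75 x 40 mm; bystander, point at its centre, half-way up.
Things that resemble listed ones, but are neither listed nor needed, are in the scene too. What is shaped like the cover but brown or purple is not meant.

How it is judged (in metres and radians):
On the way, in this order (a step that is already met when the one before it is completed fails the run):
1. the snap tab is pressed fully in while the cover is still on its seat (value of joint snap_tab above 0.012 m and y of cover in the frame of photometer below -0.04 m), for 0.2 s.
2. the cover is pushed clear of the well (y of cover in the frame of photometer above 0.0245 m), for 0.1 s.
At the end, for the whole second after the job is handed in: The snap tab is in (travel above 12 mm); the cover has been slid at least 79.5 mm from its seat, so that the well is uncovered; it lies flat (within 3 mm of deck height, tilt below 0.05 rad) and at rest between the rails (value of joint snap_tab above 0.012 m and y of cover in the frame of photometer between 0.0245 and 0.06 m and z of cover in the frame of photometer between 0.077 and 0.083 m and angle between cover's own z axis and vertical below 0.05 rad and linear speed of cover below 0.01 m/s); the robot touches nothing.
It fails at once if the cover is lifted more than 8 mm off the deck (z of cover in the frame of photometer above 0.088 m).
It fails at once if the cover is tipped by more than 0.15 rad (angle between cover's own z axis and vertical above 0.15 rad).
It fails at once if the cover is forced past the tab while the tab is still out (y of cover in the frame of photometer above -0.045 m and value of joint snap_tab below 0.008 m).
It fails at once if a bystander is moved by more than 25 mm or knocked over (distance of any of vial_mid, case_mid, beaker_mid, mouse_mid, reagent_mid, jar_mid, tray_mid from where it was at the start of the episode above 0.025 m or angle between any of vial_mid, case_mid, beaker_mid, mouse_mid, reagent_mid, jar_mid, tray_mid's own z axis and vertical above 0.5 rad).
It also fails if it takes over 35 s, if anything falls off the work surface, if the arm or the gripper's body presses on something with over 40 N, if the wrist force passes 120 N, or if a joint passes its speed limit or range.

## Working session

There is one attempt and no reset: what is moved stays moved. The work goes in short steps, Python scripts to look and compute and a tool call to move; the robot and the scene stay as the last step left them, time stands still between calls to the robot, and variables do not carry over. Pictures are saved under pics/ and viewed, and the job is handed in when it is done.

Besides the shell and the picture viewer there is one more tool, called by a JSON object that holds its "fn" and its "kwargs", one argument or row to a line. servo_tool: Moves the arm, as the interface text tells. Its arguments: {"type":"object","properties":{"increments":{"type":"string"},"newtons":{"type":"number"}},"required":["increments"]}

```bash
mkdir -p pics
python3 - <<'E'
from workcell import status, vision
import cv2,pickle
print(status.sense())
d={}
for n in ["side","top"]:
    im,z=vision.camera(n); p=vision.camera_params(n); d[n]=(im,z,p); print(n,p)
    cv2.imwrite(f"pics/{n}0.png",im[:,:,::-1])
print(vision.camera_params("wrist"))
pickle.dump(d,open("d0.pkl","wb"))
E
```

```text
{'clock': 0.0, 'joint_positions': array([ 6.24506680e+01,  3.05594420e+00,  9.24914420e+01,  1.26434142e-03,
        8.45694572e+01, -6.81824102e+00]), 'qvel': array([ 0.06839087, -0.03349855, -0.04433491, -0.03542844, -0.0296376 ,
        0.05424168]), 'joint_torque': array([-1.01373367e-03, -3.93705046e+01, -3.70165014e+01, -2.11452170e-04,
        7.35145120e-03,  1.18494646e-05]), 'tool_pos': array([220.94846842, 583.98856301, 234.48401826]), 'tcp_rot': array([-1.79884132e+02, -1.51211713e-02,  1.59268773e+02]), 'ft_force': array([-0.54232194, -0.30013256,  0.13279733]), 'torque': array([-0.01236903,  0.03267363,  0.03510788]), 'gripper_width': 85.6158382635595}
side {'fx': 569.4733477474787, 'fy': 569.4733477474787, 'cx': 312.3606298629204, 'cy': 240.76978349590084, 'k1': -0.17745176373814728, 'R': array([[-0.83057188, -0.55685514, -0.00791789],
       [-0.35003316,  0.53304123, -0.77028815],
       [ 0.43315948, -0.63700816, -0.63764683]]), 't': array([ 439.76735104,  256.2491252 , 1475.55806519])}
top {'fx': 480.73203612584365, 'fy': 480.73203612584365, 'cx': 319.2727479602004, 'cy': 239.61116685183705, 'k1': -0.0343634142595376, 'R': array([[-0.01178467, -0.99987461,  0.01057769],
       [-0.99399037,  0.01056267, -0.10895678],
       [ 0.10883139, -0.01179814, -0.99399021]]), 't': array([  -1.17354216,  538.88647872, 1150.5996048 ])}
{'fx': 411.636483226914, 'fy': 411.636483226914, 'cx': 317.4748533177974, 'cy': 239.15375246284256, 'k1': -0.013428939465025757, 'mount': array([[ 9.21403753e-04, -9.57005180e-01, -2.90069365e-01,
         7.41356607e+01],
       [ 9.99999399e-01,  1.05433557e-03, -3.02001565e-04,
         1.26225428e-01],
       [ 5.94847511e-04, -2.90068912e-01,  9.57005576e-01,
        -1.38117418e+02],
       [ 0.00000000e+00,  0.00000000e+00,  0.00000000e+00,
         1.00000000e+00]])}
```

View pics/top0.png

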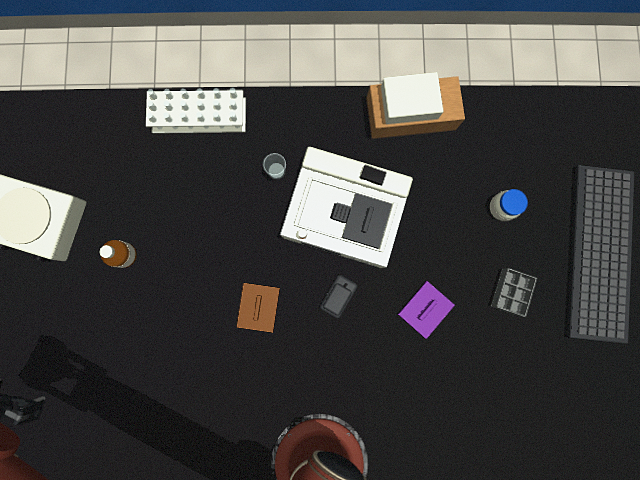

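View pics/side0.png

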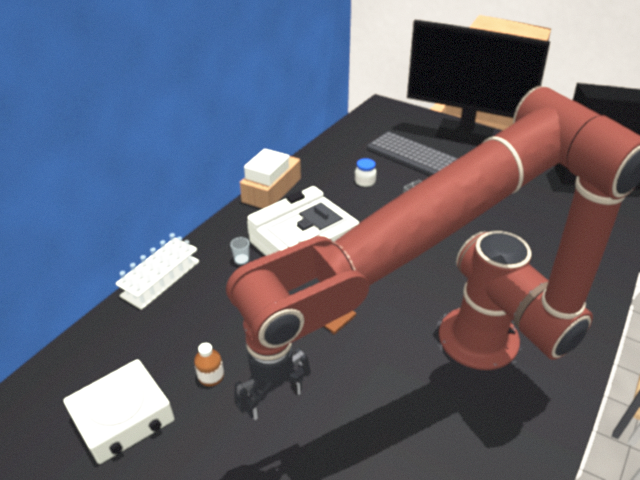

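The top view shows the white photometer at about (347,207), with the dark grey cover at (368,220) and the tab at (341,213). The brown plate at (258,307) and the purple one at (427,310) are decoys. I'll confirm this in an enlarged crop.

Run:
```python
import pickle,cv2
im,z,p=pickle.load(open("d0.pkl","rb"))["top"]
c=im[140:275,270:420][:,:,::-1]
cv2.imwrite("pics/crop0.png",cv2.resize(c,None,fx=5,fy=4.4444444,interpolation=cv2.INTER_CUBIC)[:600])
```

```text
(no output)
```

View pics/crop0.png

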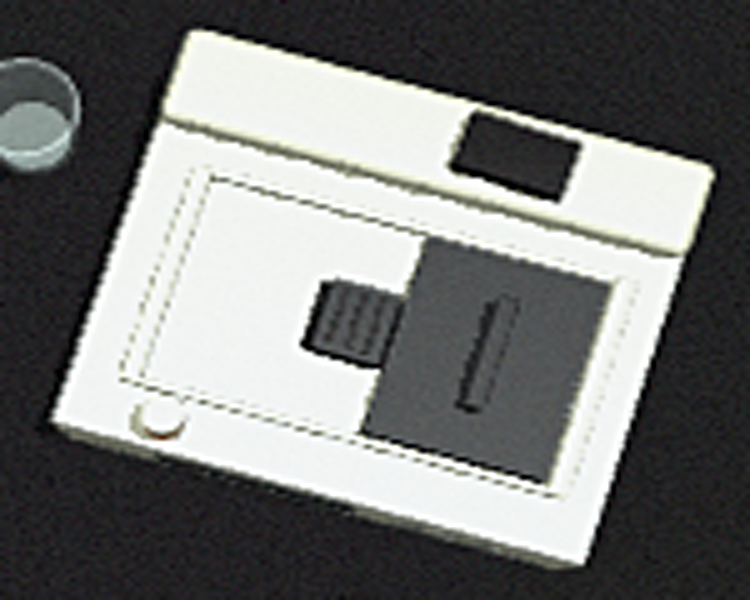

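```bash
cat > h.py <<'E'
import numpy as np
def proj(X,p):
    c=np.asarray(X)@p["R"].T+p["t"]; s=c[:,:2]/c[:,2:]; f=1+p["k1"]*(s**2).sum(1,keepdims=True)
    return s*f*[p["fx"],p["fy"]]+[p["cx"],p["cy"]]
def W(q,P):
    c,s=np.cos(q[2]),np.sin(q[2]); P=np.atleast_2d(P)
    return np.c_[q[0]+c*P[:,0]-s*P[:,1],q[1]+s*P[:,0]+c*P[:,1],P[:,2]]
E
python3 - <<'E'
from h import *
import pickle
from scipy.optimize import least_squares
im,z,p=pickle.load(open("d0.pkl","rb"))["top"]
obs=np.array([(427,235),(613,283),(549,484),(366,432),(190,28),(718,162),(53,422),(587,565)],float)
M=np.array([(55,-10,93),(55,-100,93),(-55,-100,93),(-55,-10,93),(130,130,100),(130,-130,100),(-90,130,80),(-90,-130,80)],float)
px=obs/[5,600/135]+[270,140]
r=least_squares(lambda q:(proj(W(q,M),p)-px).ravel(),[700,-60,-0.2])
print(r.x,np.degrees(r.x[2]));print((proj(W(r.x,M),p)-px).round(2))
np.save("q0.npy",r.x)
for n,P in dict(tab=(0,9,96),rib=(0,-55,102)).items(): print(n,W(r.x,P))
# depth check on deck
u=proj(W(r.x,[(0,50,80),(0,9,96),(30,-30,93)]),p).round().astype(int)
for a in u: print(a,z[a[1],a[0]])
X=W(r.x,[(0,50,80),(0,9,96),(30,-30,93)]);print((X@p["R"].T+p["t"])[:,2])
E
```

```text
[ 5.91729723e+02 -6.75739466e+01 -3.00461023e-01] -17.215148547734927
[[ 0.32  0.06]
 [-0.08  0.1 ]
 [ 0.04 -0.39]
 [-0.55  0.3 ]
 [-0.22 -0.61]
 [ 0.17  0.27]
 [ 0.38  0.44]
 [-0.06 -0.18]]
tab [[594.39336889 -58.97714527  96.        ]]
rib [[ 575.45189    -120.10995461  102.        ]]
[324 209] 1138.3381
[341 213] 1120.301
[361 205] 1125.5737
[1137.32341133 1120.56101908 1125.9497474 ]
```

Run:
```python
from h import *
y=159.27; d=np.array([373.7,-642])/13
for i in range(15):
    t=8.65 if i<10 else 0
    a=np.radians(y-t) ; 
    if i<13: print(i,np.round([d@[np.cos(a),np.sin(a)],d@[np.sin(a),-np.cos(a)]],0),t)
    y-=t
```

```text
0 [-49. -29.] 8.65
1 [-53. -21.] 8.65
2 [-56. -13.] 8.65
3 [-57.  -4.] 8.65
4 [-57.   4.] 8.65
5 [-56.  13.] 8.65
6 [-53.  21.] 8.65
7 [-49.  29.] 8.65
8 [-45.  36.] 8.65
9 [-39.  42.] 8.65
10 [-39.  42.] 0
11 [-39.  42.] 0
12 [-39.  42.] 0
```

{"fn": "servo_tool", "kwargs": {
  "increments": "-0.049 -0.029 0 8.65 0; -0.053 -0.021 0 8.65 0; -0.056 -0.013 0 8.65 0; -0.057 -0.004 0 8.65 0; -0.057 0.004 0 8.65 0",
  "newtons": 40
}}

```text
clock: 0.72
tool_pos: [401.3, 360.5, 235.2]
tcp_rot: [-180.0, 0.0, 115.7]
ft_force: [0.9, 0.6, 0.0]
gripper_width: 0.0
```

{"fn": "servo_tool", "kwargs": {
  "increments": "-0.056 0.013 0 8.65 0; -0.053 0.021 0 8.65 0; -0.049 0.029 0 8.65 0; -0.045 0.036 0 8.65 0; -0.039 0.042 0 8.65 0"
}}

```text
clock: 1.35
tool_pos: [581.4, 137.8, 235.2]
tcp_rot: [-180.0, 0.0, 72.5]
ft_force: [0.2, 0.4, 0.3]
gripper_width: -0.4
```

{"fn": "servo_tool", "kwargs": {
  "increments": "-0.039 0.042 0 0 0; -0.039 0.042 0 0 0; 0 0 0 0 0; 0 0 0 0 0; 0 0 0 0 0"
}}

```text
clock: 1.98
tool_pos: [637.2, 41.3, 235.5]
tcp_rot: [-180.0, -0.0, 72.9]
ft_force: [-0.2, 0.5, -1.4]
gripper_width: -0.1
```

Run:
```python
from workcell import status, vision
import cv2,pickle
s=status.sense(); im,z=vision.camera("wrist"); pickle.dump((s,im,z,vision.camera_params("wrist")),open("w1.pkl","wb"))
print(s["tool_pos"],s["tcp_rot"]); cv2.imwrite("pics/w1.png",im[:,:,::-1])
```

```text
[637.16084883  41.33601467 235.50722038] [-1.79968864e+02 -5.54337064e-03  7.28620734e+01]
```

View pics/w1.png

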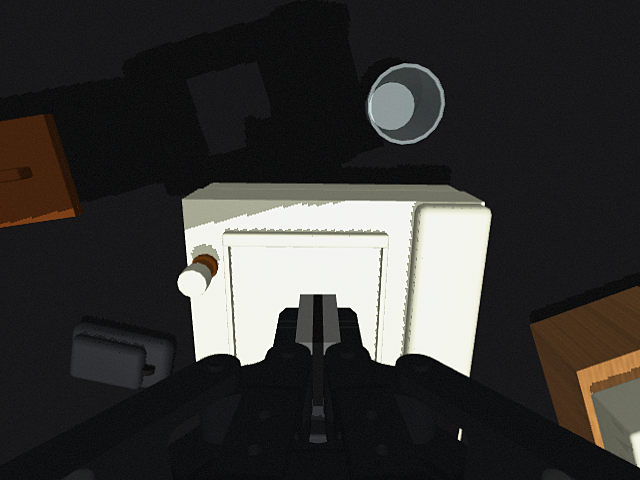

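The wrist view shows the photometer's +y end at the top: its corner at (183,200), the end stop at row 240, the rails at columns 228 and 385, and the vial at (200,275). I'll check the fitted pose against these.

Run:
```python
from h import *
import pickle,cv2
from scipy.spatial.transform import Rotation as Ro
s,im,z,p=pickle.load(open("w1.pkl","rb")); q=np.load("q0.npy")
T=np.eye(4);T[:3,:3]=Ro.from_euler("xyz",s["tcp_rot"],degrees=True).as_matrix();T[:3,3]=s["tool_pos"]
C=np.linalg.inv(T@p["mount"]); p=dict(p,R=C[:3,:3],t=C[:3,3])
P=np.array([(-90,130,80),(130,130,100),(78,130,100),(-60,97,90),(60,97,90),(-56,40,88),(56,40,88),(-60,60,80),(0,40,80)],float)
u=proj(W(q,P),p);print(u.round(1))
o=im[:,:,::-1].copy()
for a in u: cv2.drawMarker(o,tuple(int(round(v)) for v in a),(0,0,255),0,8,1)
c=o[170:350,160:500];cv2.imwrite("pics/w1c.png",cv2.resize(c,None,fx=2.35,fy=2.35,interpolation=cv2.INTER_CUBIC))
```

```text
[[178.7 202.4]
 [492.3 209.3]
 [416.1 209.1]
 [219.8 250. ]
 [385.  250.4]
 [230.5 319.2]
 [375.7 319.6]
 [225.9 291.1]
 [303.4 314.6]]
```

View pics/w1c.png

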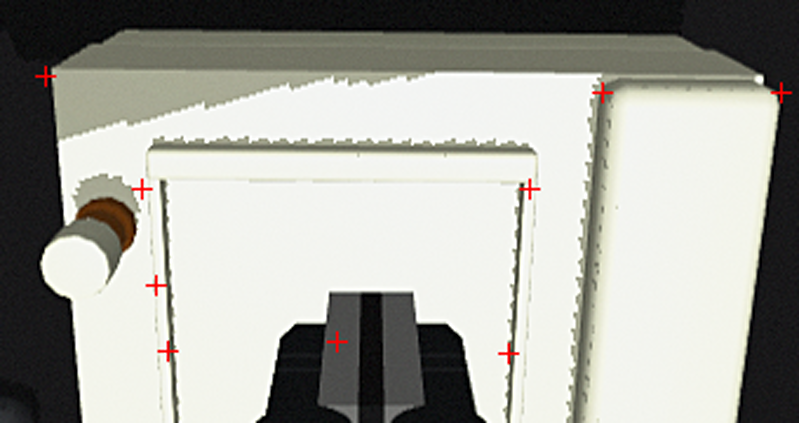

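{"fn": "servo_tool", "kwargs": {
  "increments": "-0.053 -0.005 0 0 0; -0.053 -0.005 0 0 0; 0 0 0.050 0 0; 0 0 0.040 0 0; 0 0 0 0 0"
}}

```text
clock: 2.65
tool_pos: [593.8, -56.8, 141.7]
tcp_rot: [-179.5, 0.0, 72.8]
ft_force: [-0.2, -0.5, 0.3]
gripper_width: -0.1
```

Run:
```python
from workcell import status, vision
import cv2
print(status.sense()["tool_pos"])
for n in ["wrist","top","side"]:
    im,z=vision.camera(n)
    if n=="top": im=cv2.resize(im[140:275,270:420],None,fx=4,fy=4,interpolation=cv2.INTER_CUBIC)
    if n=="side": im=cv2.resize(im[150:300,220:380],None,fx=4,fy=4,interpolation=cv2.INTER_CUBIC)
    cv2.imwrite(f"pics/{n}2.png",im[:,:,::-1])
```

```text
[593.77842691 -56.75523093 141.65767757]
```

View pics/wrist2.png

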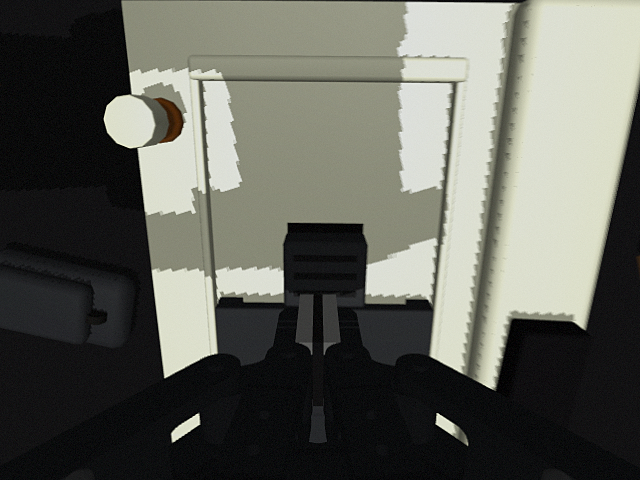

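View pics/side2.png

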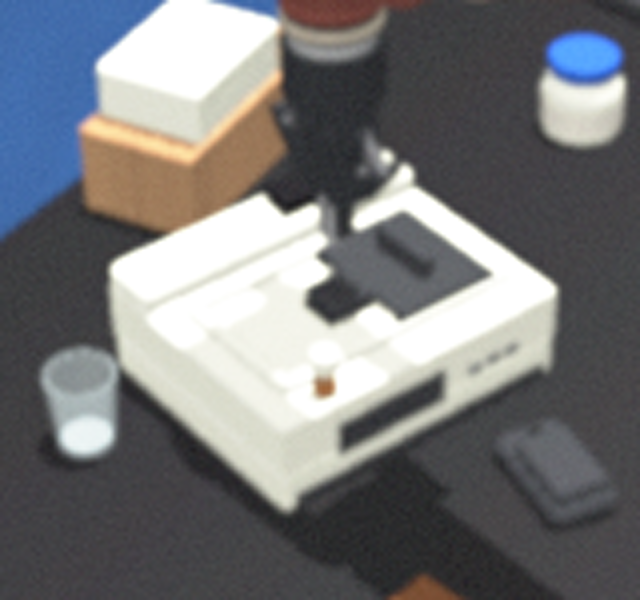

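Run:
```python
from h import *
from workcell import status, vision
import cv2
p=vision.camera_params("wrist");M=p["mount"];z0=141.66
K=np.array([[p["fx"],0,p["cx"]],[0,p["fy"],p["cy"]],[0,0,1]])
def back(u,tz):
    a=cv2.undistortPoints(np.array([[u]],float),K,np.array([p["k1"],0,0,0]))[0,0]
    d=M[:3,:3]@[a[0],a[1],1]; o=M[:3,3]; return o+d*(tz-o[2])/d[2]
for n,u,h in [("tabL",(285,236),96),("tabR",(366,236),96),("coverR",(432,304),93),("coverL",(218,304),93),("stopL",(190,80),90),("stopR",(466,80),90),("tipL",(298,293),z0-25),("tipR",(338,293),z0-25)]:
    print(n,back(u,z0-h).round(1))
```

```text
tabL [ 19.8 -15.3  45.7]
tabR [19.8 22.5 45.7]
coverR [-16.4  57.   48.7]
coverL [-16.5 -49.7  48.7]
stopL [ 88.3 -55.3  51.7]
stopR [88.5 64.1 51.7]
tipL [ 0.3 -8.5 25. ]
tipR [ 0.3  8.7 25. ]
```

Run:
```python
from h import *
from workcell import vision
import cv2
im,z=vision.camera("wrist");p=vision.camera_params("wrist");M=p["mount"]
K=np.array([[p["fx"],0,p["cx"]],[0,p["fy"],p["cy"]],[0,0,1]])
for u in [(305,290),(305,296),(330,300),(305,310),(330,325),(305,340),(285,312),(350,312),(325,265),(350,265),(318,298)]:
    a=cv2.undistortPoints(np.array([[u]],float),K,np.array([p["k1"],0,0,0]))[0,0]
    c=np.array([a[0],a[1],1])*z[u[1],u[0]]; print(u,z[u[1],u[0]],(M[:3,:3]@c+M[:3,3]).round(1))
```

```text
(305, 290) 205.81836 [-10.1  -6.3  51.4]
(305, 296) 150.70053 [10.4 -4.7  0. ]
(330, 300) 145.96066 [11.   4.3 -4.7]
(305, 310) 137.55327 [ 11.5  -4.3 -13.4]
(330, 325) 127.80524 [ 11.5   3.8 -23.6]
(305, 340) 120.49201 [ 10.8  -3.8 -31.4]
(285, 312) 145.29266 [  7.3 -11.6  -6.6]
(350, 312) 145.7145 [ 7.1 11.4 -6.2]
(325, 265) 202.42303 [ 3.1  3.6 51.9]
(350, 265) 202.58208 [ 3.1 15.9 52. ]
(318, 298) 147.53625 [11.   0.1 -3.1]
```

Run:
```python
from h import *
from workcell import vision,status
import cv2
s=status.sense();print(s["tool_pos"],s["joint_positions"])
q=np.load("q0.npy")
im,z=vision.camera("side");p=vision.camera_params("side")
o=im[:,:,::-1].copy()
o=cv2.resize(o[150:270,230:390],None,fx=5,fy=5,interpolation=cv2.INTER_CUBIC)
def mk(X,c):
    for a in proj(X,p): cv2.drawMarker(o,tuple(int(round(v)) for v in (a-[230,150])*5),c,0,10,1)
t=s["tool_pos"]
mk(t+np.array([[0,0,-d] for d in(0,25)]),(0,0,255))
mk(W(q,[(20,26,96),(-20,26,96),(-55,-10,93),(55,-100,93),(-55,-100,93),(-90,130,80),(-90,-130,80)]),(0,255,0))
cv2.imwrite("pics/side3.png",o)
w,zw=vision.camera("wrist");print([zw[r,c] for c,r in [(420,200),(250,200),(325,280),(325,245),(250,340)]])
M=vision.camera_params("wrist")["mount"]
p=vision.camera_params("wrist")
for c,r in [(420,200),(250,200),(325,280),(325,245),(325,228),(250,340),(330,20),(240,65)]:
    d=zw[r,c];print((c,r),(M[:3,:3]@[(c-p["cx"])/p["fx"]*d,(r-p["cy"])/p["fy"]*d,d]+M[:3,3]).round(1))
```

```text
[598.45365504 -57.99872001 148.65562029] [-1.26243363e+01  3.56973481e+00  1.00371269e+02  2.89618868e-05
  7.58020376e+01  4.55252109e+00]
[np.float32(211.69873), np.float32(209.66518), np.float32(205.89258), np.float32(200.08153), np.float32(218.4832)]
(420, 200) [31.9 52.6 70.3]
(250, 200) [ 32.2 -34.5  68.3]
(325, 280) [-5.3  3.7 52.9]
(325, 245) [13.2  3.5 52.5]
(325, 228) [17.4  3.8 68.6]
(250, 340) [-40.7 -35.9  55.3]
(330, 20) [114.8   5.4  68.5]
(240, 65) [ 94.8 -34.4  58. ]
```

View pics/side3.png

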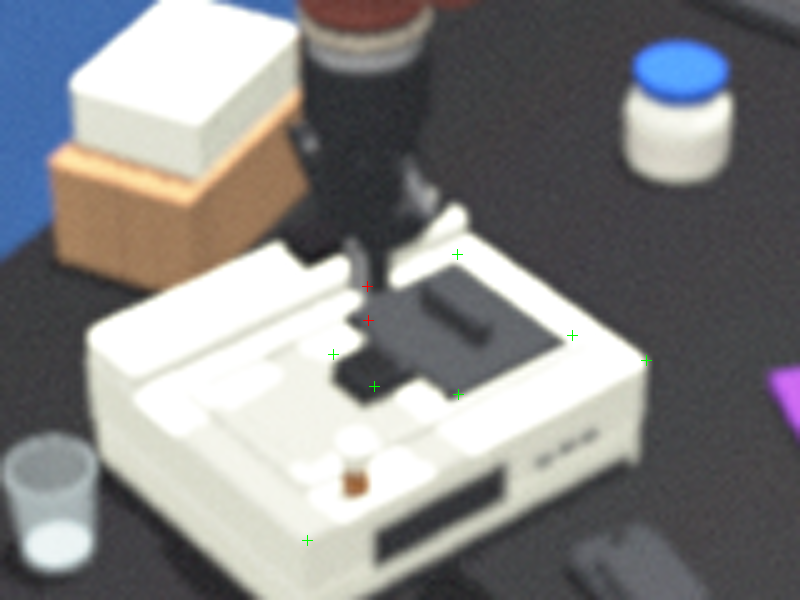

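{"fn": "servo_tool", "kwargs": {
  "increments": "0 0 0 0 0; 0 0 0 0 0; 0 0 0 0 0; 0 0 0 0 0; 0 0 0 0 0"
}}

```text
clock: 3.58
tool_pos: [596.8, -58.2, 145.6]
tcp_rot: [-180.0, -0.0, 72.8]
ft_force: [-0.2, 0.3, -0.8]
gripper_width: -0.1
```

Run:
```python
from h import *
from workcell import vision,status
import cv2
for k in range(2):
    s=status.sense();print(s["clock"],s["tool_pos"],s["tcp_rot"])
    w,zw=vision.camera("wrist")
M=vision.camera_params("wrist")["mount"]
p=vision.camera_params("wrist")
cv2.imwrite("pics/w4.png",cv2.resize(w[200:380,220:420],None,fx=3,fy=3,interpolation=cv2.INTER_CUBIC)[:,:,::-1])
for c,r in [(420,200),(325,270),(325,245),(330,20)]:
    d=zw[r,c];print((c,r),(M[:3,:3]@[(c-p["cx"])/p["fx"]*d,(r-p["cy"])/p["fy"]*d,d]+M[:3,3]).round(1))
```

```text
3.575 [596.78404163 -58.24040363 145.63097774] [-1.79991505e+02 -6.75307520e-04  7.27679352e+01]
3.625 [596.77571034 -58.24328899 145.61366633] [-1.79990935e+02  3.49423834e-03  7.27691447e+01]
(420, 200) [32.6 51.7 66.6]
(325, 270) [ 1.9  3.5 48.1]
(325, 245) [14.4  3.5 48.8]
(330, 20) [114.    5.3  64.9]
```

View pics/w4.png

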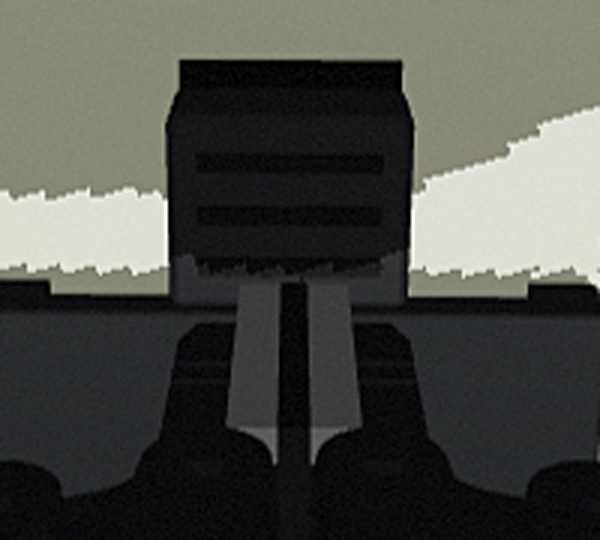

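{"fn": "servo_tool", "kwargs": {
  "increments": "0 0 0.010 0 0; 0 0 0.010 0 0; 0 0 0.005 0 0; 0 0 0.005 0 0; 0 0 0 0 0"
}}

```text
clock: 4.3
tool_pos: [596.5, -58.2, 115.1]
tcp_rot: [-179.9, 0.0, 72.8]
ft_force: [-0.3, -0.3, 0.4]
gripper_width: -0.0
```

```bash
cat > look.py <<'E'
from workcell import vision,status
import cv2,sys
k=sys.argv[1]
s=status.sense();print(s["clock"],s["tool_pos"],s["ft_force"])
w,zw=vision.camera("wrist"); sd,_=vision.camera("side")
a=cv2.resize(w[190:390,200:440],(480,400),interpolation=cv2.INTER_CUBIC)
b=cv2.resize(sd[180:260,260:325],(320,394),interpolation=cv2.INTER_CUBIC)
b=cv2.copyMakeBorder(b,0,6,0,0,cv2.BORDER_CONSTANT)
cv2.imwrite(f"pics/l{k}.png",cv2.hconcat([a,b])[:,:,::-1])
E
python3 look.py 5
```

```text
4.3 [596.54238706 -58.16822716 115.13565414] [-0.30941228 -0.28483484  0.36228959]
```

View pics/l5.png

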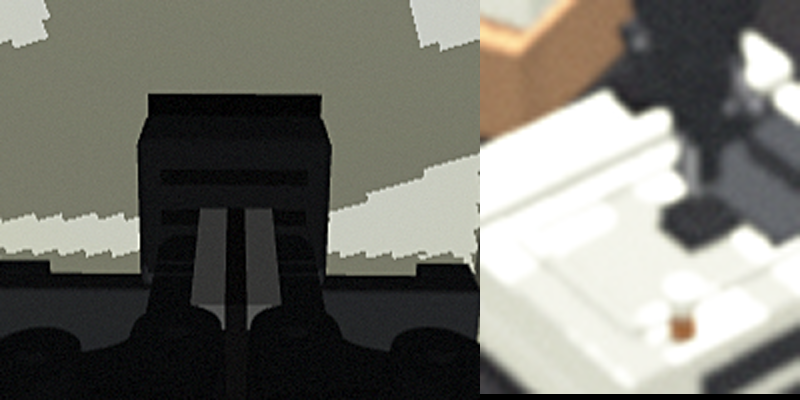

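{"fn": "servo_tool", "kwargs": {
  "increments": "0 0 0.004 0 0; 0 0 0.004 0 0; 0 0 0.004 0 0; 0 0 0.002 0 0; 0 0 0.002 0 0"
}}

```text
clock: 5.03
tool_pos: [596.8, -58.2, 99.9]
tcp_rot: [-180.0, 0.0, 72.8]
ft_force: [-2.1, 0.2, 2.7]
gripper_width: -0.0
```

```bash
python3 look.py 6
```

```text
5.025 [596.75704822 -58.20033047  99.86127756] [-2.09178387  0.24229584  2.67758451]
```

View pics/l6.png

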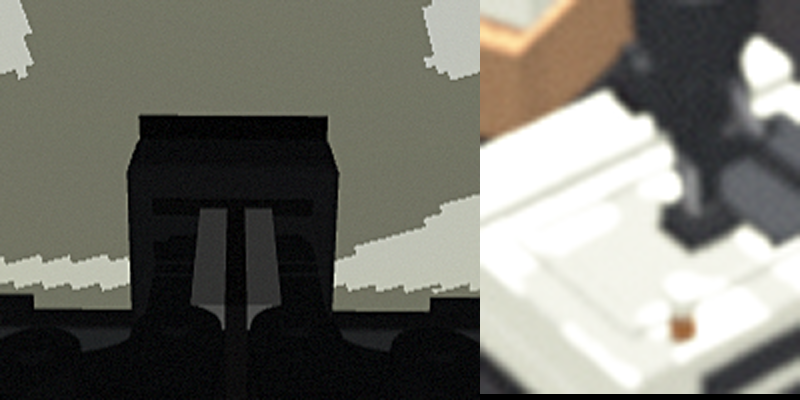

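{"fn": "servo_tool", "kwargs": {
  "increments": "0 0 0.002 0 0; 0 0 0.002 0 0; 0 0 0.002 0 0; 0 0 0.002 0 0; 0 0 0 0 0"
}}

```text
clock: 5.75
tool_pos: [597.0, -58.2, 91.5]
tcp_rot: [180.0, -0.0, 72.8]
ft_force: [-0.6, -0.3, 1.7]
gripper_width: -0.2
```

```bash
python3 look.py 7
```

```text
5.75 [596.97003772 -58.2272237   91.46330011] [-0.62534624 -0.25953966  1.72725274]
```

View pics/l7.png

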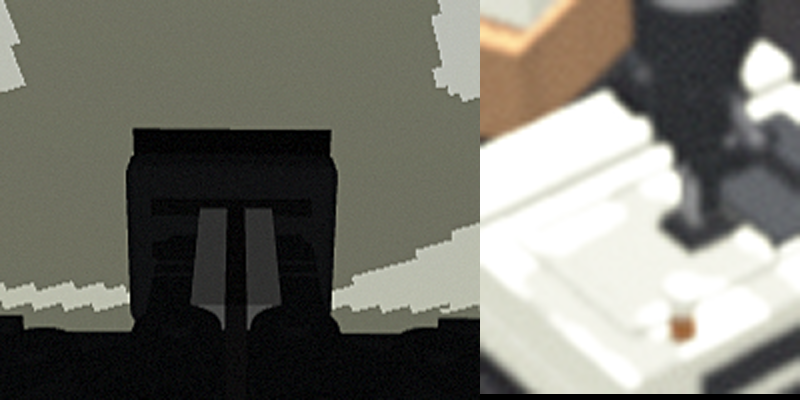

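{"fn": "servo_tool", "kwargs": {
  "increments": "0 0 0.002 0 0; 0 0 0.002 0 0; 0 0 0.002 0 0; 0 0 0.001 0 0; 0 0 0 0 0"
}}

```text
clock: 6.48
tool_pos: [596.9, -58.2, 84.6]
tcp_rot: [180.0, -0.0, 72.8]
ft_force: [0.7, -0.3, 1.5]
gripper_width: -0.2
```

```bash
cat > dep.py <<'E'
from workcell import vision,status
import numpy as np
from scipy.spatial.transform import Rotation as Ro
s=status.sense();w,zw=vision.camera("wrist");p=vision.camera_params("wrist");M=p["mount"]
for n,cs in dict(deckL=(210,240),deckR=(380,420),tab=(285,350)).items():
    H=[]
    for r in range(180,345,12):
        c=np.arange(*cs);d=zw[r,cs[0]:cs[1]];d_=d[d>0]
        if len(d_)==0: continue
        z=(M[2,0]*(c-p["cx"])/p["fx"]+M[2,1]*(r-p["cy"])/p["fy"]+M[2,2])*d+M[2,3]
        H.append((r,round(float(np.median(s["tool_pos"][2]-z)),1)))
    print(n,H)
E
python3 dep.py;python3 look.py 8
```

```text
deckL [(180, 79.9), (192, 79.9), (204, 80.2), (216, 80.1), (228, 80.1), (240, 79.8), (252, 80.1), (264, 79.8), (276, 79.9), (288, 79.9), (300, 79.9), (312, 80.0), (324, 79.7), (336, 80.0)]
deckR [(180, 80.1), (192, 80.0), (204, 79.9), (216, 79.9), (228, 79.8), (240, 80.1), (252, 80.1), (264, 79.8), (276, 80.0), (288, 80.1), (300, 80.0), (312, 80.0), (324, 80.1), (336, 79.8)]
tab [(180, 80.0), (192, 79.7), (204, 79.8), (216, 80.0), (228, 79.9), (240, 80.0), (252, 79.9), (264, 80.4), (276, 80.2), (288, 80.3), (300, 88.6), (312, 97.9), (324, 106.1), (336, 113.7)]
6.525 [596.94448769 -58.2504476   84.58353822] [1.4140838  0.07916705 1.708746  ]
```

View pics/l8.png

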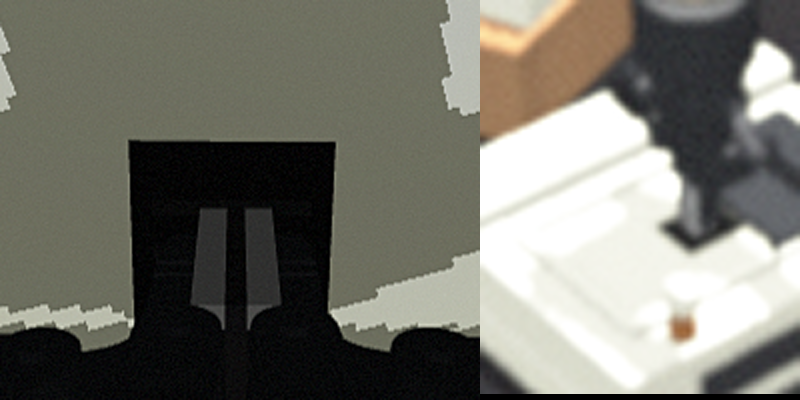

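{"fn": "servo_tool", "kwargs": {
  "increments": "0 0 0.001 0 0; 0 0 0.001 0 0; 0 0 0 0 0; 0 0 -0.030 0 0; 0 0 -0.035 0 0"
}}

```text
clock: 7.25
tool_pos: [595.4, -57.9, 146.6]
tcp_rot: [-179.8, 0.0, 72.8]
ft_force: [0.4, 0.3, 0.2]
gripper_width: 0.2
```

{"fn": "servo_tool", "kwargs": {
  "increments": "-0.045 0 0 0 0; -0.045 0 0 0 0; 0 0 0 0 0; 0 0 0 0 0; 0 0 0 0 0"
}}

```text
clock: 7.88
tool_pos: [570.2, -143.2, 147.3]
tcp_rot: [-180.0, -0.0, 72.8]
ft_force: [0.7, -0.0, 0.1]
gripper_width: 0.1
```

Run:
```python
from workcell import vision,status
import cv2,numpy as np
from h import *
s=status.sense();print(s["clock"],s["tool_pos"],s["ft_force"])
q=np.load("q0.npy");c,sn=np.cos(q[2]),np.sin(q[2]);d=s["tool_pos"][:2]-q[:2];print("phot",c*d[0]+sn*d[1],-sn*d[0]+c*d[1])
w,zw=vision.camera("wrist");sd,_=vision.camera("side");cv2.imwrite("pics/w9.png",w[:,:,::-1])
cv2.imwrite("pics/s9.png",cv2.resize(sd[150:270,230:390],None,fx=5,fy=5,interpolation=cv2.INTER_CUBIC)[:,:,::-1])
```

```text
7.875 [ 570.1996445  -143.19796325  147.3043017 ] [ 0.74809398 -0.02296746  0.07973331]
phot 1.816195409206614 -78.60812699118318
```

View pics/w9.png

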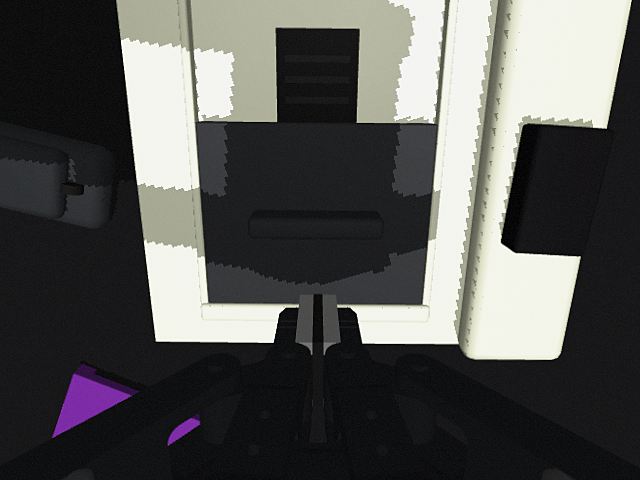

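View pics/s9.png

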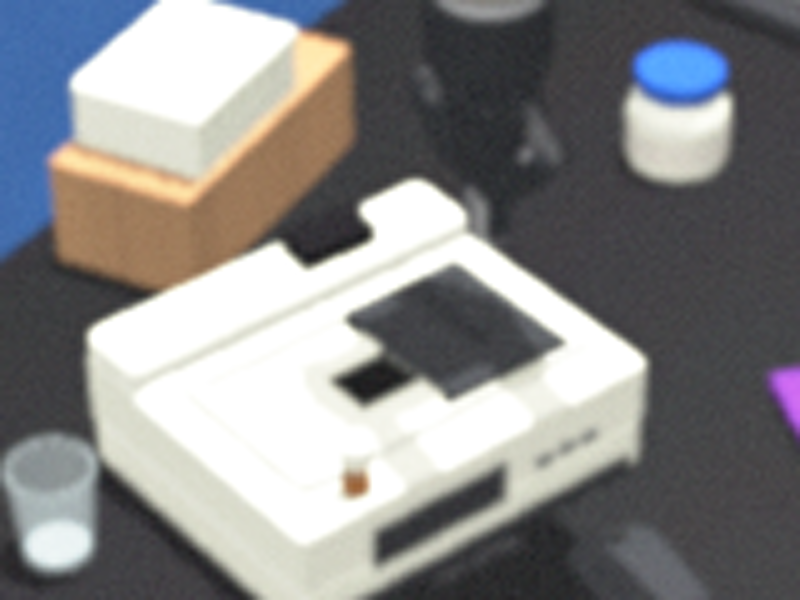

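Run:
```python
from h import *
from workcell import vision
import cv2
p=vision.camera_params("wrist");M=p["mount"];z0=147.1
K=np.array([[p["fx"],0,p["cx"]],[0,p["fy"],p["cy"]],[0,0,1]])
def back(u,tz):
    a=cv2.undistortPoints(np.array([[u]],float),K,np.array([p["k1"],0,0,0]))[0,0]
    d=M[:3,:3]@[a[0],a[1],1]; o=M[:3,3]; return o+d*(tz-o[2])/d[2]
for n,u,h in [("cover-",(315,304),93),("cover+",(315,122.5),93),("coverL",(198,122),93),("coverR",(438,124),93),("rib-top",(316,238),111),("rib+top",(316,224),111)]: print(n,back(u,z0-h).round(1))
```

```text
cover- [-19.1  -1.4  54.1]
cover+ [70.5 -1.3 54.1]
coverL [ 70.8 -54.   54.1]
coverR [70.  54.1 54.1]
rib-top [21.7 -0.8 36.1]
rib+top [28.1 -0.8 36.1]
```

{"fn": "servo_tool", "kwargs": {
  "increments": "0 0 0.020 0 0; 0 0 0.016 0 0; 0 0 0.005 0 0; 0 0 0.003 0 0; 0 0 0 0 0"
}}

```text
clock: 8.6
tool_pos: [570.3, -144.2, 103.8]
tcp_rot: [180.0, -0.0, 72.8]
ft_force: [0.7, 0.1, 0.6]
gripper_width: -0.0
```

Run:
```python
from workcell import vision,status
import cv2
s=status.sense();print(s["clock"],s["tool_pos"],s["ft_force"])
w,zw=vision.camera("wrist");cv2.imwrite("pics/w10.png",w[:,:,::-1])
```

```text
8.6 [ 570.28219551 -144.24520517  103.75993847] [0.73347694 0.07963986 0.60742382]
```

View pics/w10.png

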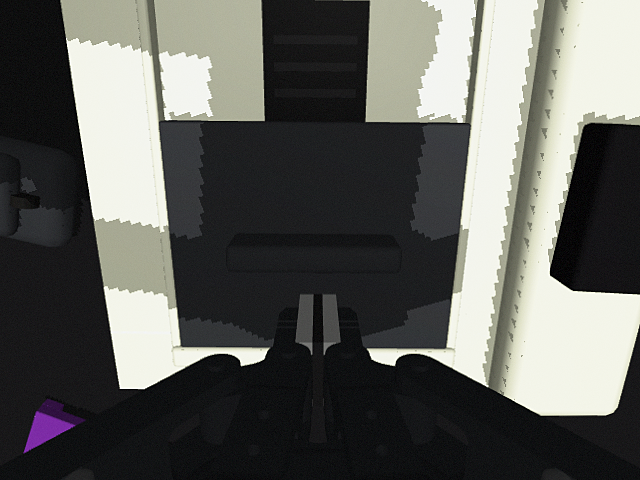

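{"fn": "servo_tool", "kwargs": {
  "increments": "0.005 0 0 0 0; 0.005 0 0 0 0; 0.006 0 0 0 0; 0.007 0 0 0 0; 0.007 0 0 0 0"
}}

```text
clock: 9.28
tool_pos: [579.4, -115.3, 104.1]
tcp_rot: [180.0, 0.0, 72.8]
ft_force: [-0.2, -0.6, 2.1]
gripper_width: -0.1
```

Run:
```python
from workcell import vision,status
import cv2
s=status.sense();print(s["clock"],s["tool_pos"],s["ft_force"])
w,zw=vision.camera("wrist");cv2.imwrite("pics/w11.png",w[:,:,::-1])
```

```text
9.275 [ 579.41661323 -115.32634973  104.11141595] [-0.20181755 -0.63589236  2.06471341]
```

View pics/w11.png

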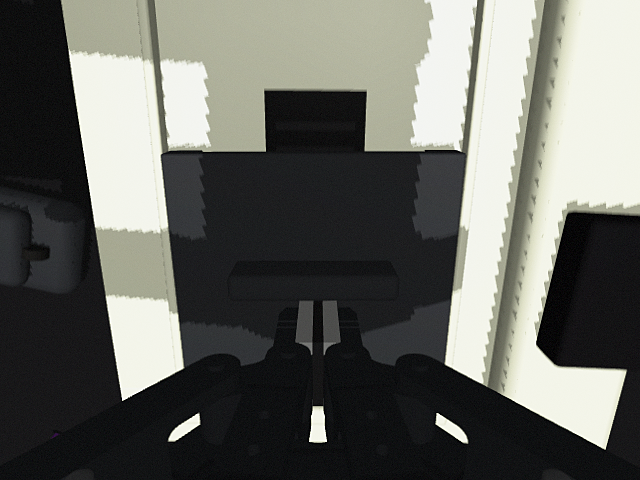

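{"fn": "servo_tool", "kwargs": {
  "increments": "0.008 0 0 0 0; 0.010 0 0 0 0; 0.010 0 0 0 0; 0.010 0 0 0 0; 0.010 0 0 0 0"
}}

```text
clock: 9.95
tool_pos: [593.4, -69.0, 103.7]
tcp_rot: [-180.0, 0.0, 72.8]
ft_force: [-0.4, -2.1, 2.8]
gripper_width: -0.2
```

{"fn": "servo_tool", "kwargs": {
  "increments": "0.008 0 0 0 0; 0.006 0 0 0 0; 0.005 0 0 0 0; 0.004 0 0 0 0; 0 0 0 0 0"
}}

```text
clock: 10.58
tool_pos: [600.0, -47.1, 103.4]
tcp_rot: [-180.0, -0.1, 72.8]
ft_force: [-0.2, 0.7, 0.7]
gripper_width: -0.0
```

Run:
```python
from workcell import vision,status
import cv2
s=status.sense();print(s["clock"],s["tool_pos"],s["ft_force"])
w,zw=vision.camera("wrist");cv2.imwrite("pics/w12.png",w[:,:,::-1])
w,zw=vision.camera("side");cv2.imwrite("pics/s12.png",cv2.resize(w[150:270,230:390],None,fx=5,fy=5,interpolation=cv2.INTER_CUBIC)[:,:,::-1])
```

```text
10.575 [600.03868009 -47.08717284 103.4195188 ] [-0.21816999  0.66840604  0.72509829]
```

View pics/w12.png

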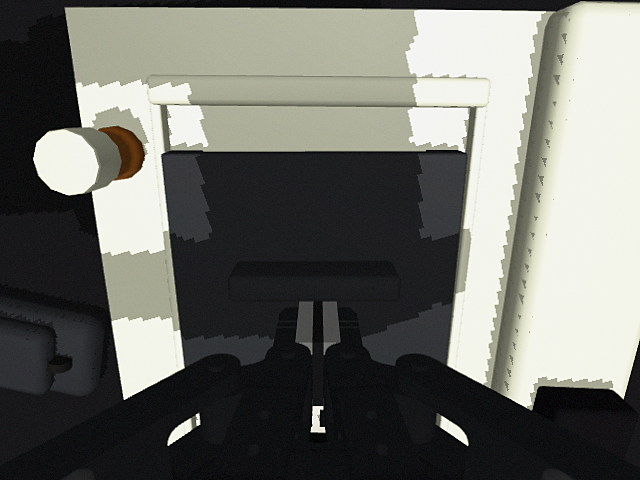

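View pics/s12.png

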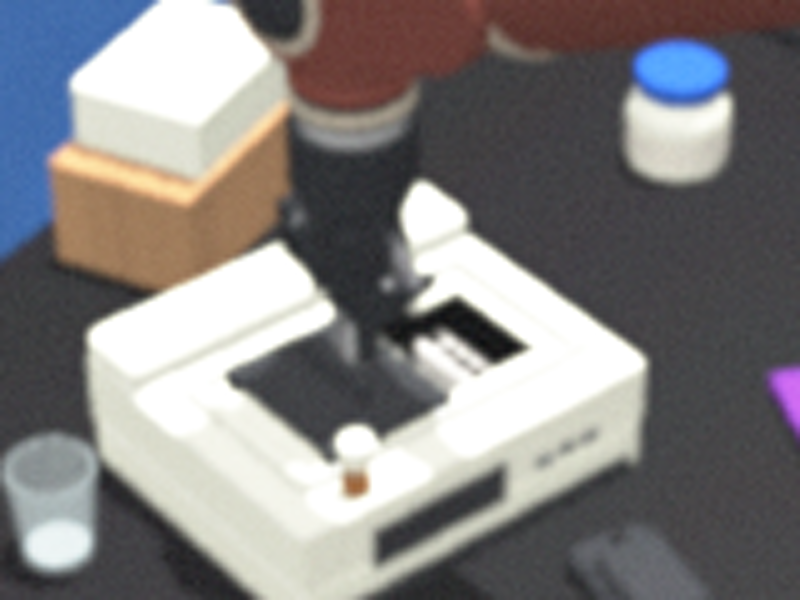

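{"fn": "servo_tool", "kwargs": {
  "increments": "-0.005 0 0 0 0; -0.005 0 0 0 0; 0 0 -0.040 0 0; 0 0 -0.060 0 0; 0 0 -0.060 0 0"
}}

```text
clock: 11.3
tool_pos: [596.6, -57.6, 265.0]
tcp_rot: [-179.9, -0.0, 72.7]
ft_force: [0.4, -0.1, -0.3]
gripper_width: -0.1
```

{"fn": "servo_tool", "kwargs": {
  "increments": "-0.060 0 0 0 0; -0.060 0 0 0 0; -0.060 0 0 0 0; 0 0 0 0 0; 0 0 0 0 0"
}}

```text
clock: 11.92
tool_pos: [543.6, -229.2, 263.6]
tcp_rot: [-180.0, -0.0, 72.7]
ft_force: [0.4, -0.1, 0.9]
gripper_width: 0.0
```

Run:
```python
from workcell import vision,status
import cv2
s=status.sense();print(s["clock"],s["tool_pos"],s["tcp_rot"],s["ft_force"])
w,zw=vision.camera("wrist");cv2.imwrite("pics/w13.png",w[:,:,::-1])
w,zw=vision.camera("top");cv2.imwrite("pics/t13.png",cv2.resize(w[140:275,270:420],(750,600),interpolation=cv2.INTER_CUBIC)[:,:,::-1])
w,zw=vision.camera("side");cv2.imwrite("pics/s13.png",cv2.resize(w[150:270,230:390],None,fx=5,fy=5,interpolation=cv2.INTER_CUBIC)[:,:,::-1])
```

```text
11.925 [ 543.64415235 -229.20897264  263.57221783] [-1.79988521e+02 -3.84152080e-02  7.27226184e+01] [ 0.38174528 -0.08480262  0.92396559]
```

View pics/t13.png

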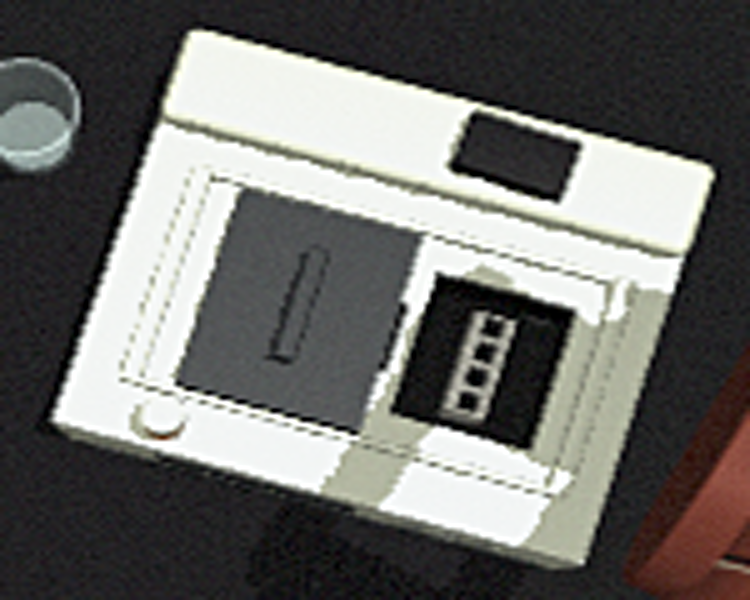

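View pics/w13.png

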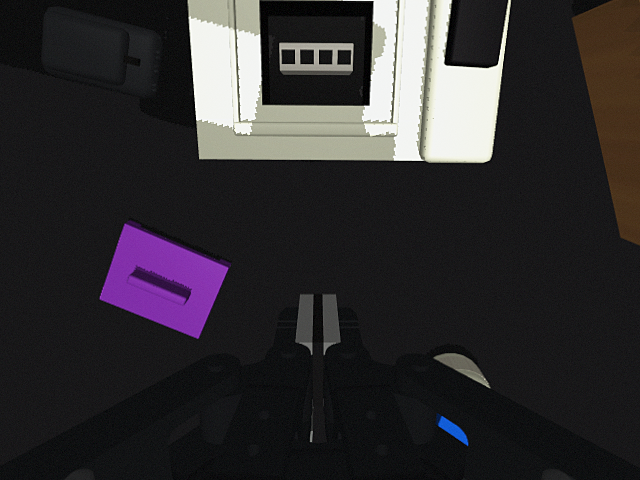

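View pics/s13.png

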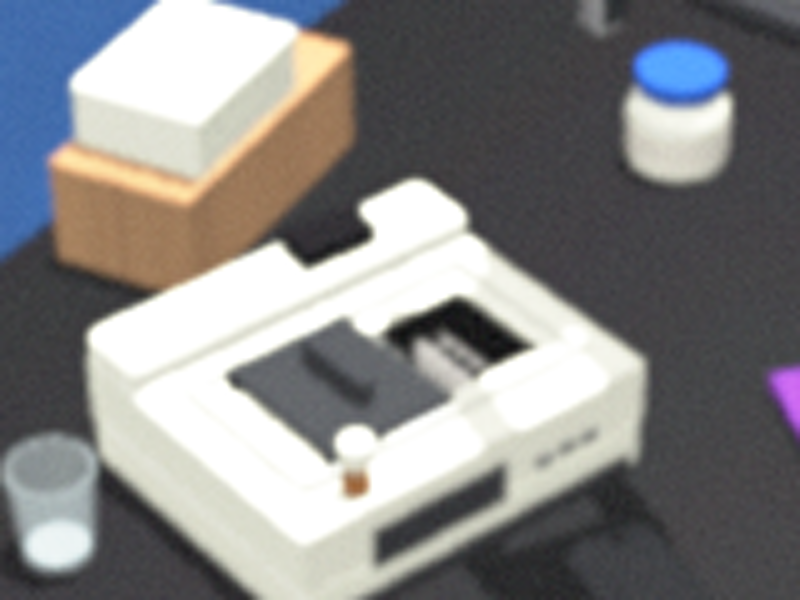

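Run:
```python
from workcell import workorder
print(workorder.finish_job())
```

```text
the job is handed in; nothing more can be done
None
```

I pressed the tab in with the closed fingertips, then pushed the cover by its rib until the well was clear. After that I backed off, lifted the arm away and handed the job in. The job took about 12 s of robot time; `finish_job()` reported no verdict.

- **Tab:** the wrist depth read its top at about 80 mm, level with the deck, and I then commanded it another 2 mm down. With the fingers lifted it still looked flush. In the final view the cover hides all but its edge.
- **Cover:** in the top view it has moved about 91 mm, to y of about +36 mm, against the allowed 24.5 to 60 mm. The side and top views show it lying flat between the rails, short of the end stop. I did not measure its final tilt.
- **Well and other objects:** the well is fully uncovered. The beaker, vial, case and jar show no movement in the before and after views. I did not compare the mouse, reagent bottle and tray.
- **Robot:** the arm is clear at about 264 mm height with roughly zero force on the tool.

Two checks disagreed along the way:
- **Fingertips:** the shut fingertips reached only about 4 mm past the TCP, not the stated 25 mm. I set the pressing and pushing heights from contact and images instead.
- **Photometer position:** the wrist and top cameras differed by 2–3 mm on where the photometer stood. That was within the margins for the press and the push.

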